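# Release the battery box lid with a pin through its slot

### The job

The battery box will not open by itself: take the release pin out of its wooden holder, push it down through the narrow slot in the top of the box, feel along the slot for the hidden springy latch tab and press it until the lid springs up. Then draw the pin out and stand it back in the hole of its holder, upright with its collar down on the block. Be gentle, a jammed-down pin (over about 35 N) breaks the latch, and leave the other things on the bench alone.

Things in the scene. Friction and masses are not known exactly. Their poses are not given: they have to be found in the camera images.
- case: grey steel battery box fixed to the bench, 150 (x) x 170 (y) x 58 mm high; origin under its centre, -x is its front (roughly to the robot). Front 62 mm of the top: fixed deck with the slot; rear 86 mm: lid. Hidden under the slot, 20 mm below the deck's top, is a rigid ledge along the slot but for one recess 16 mm long (along y), centred anywhere within 22 mm of the slot's centre, new each time
- slot (a point): centre of the slot's mouth, level with the deck's top, axes as the box: the slot is 60 mm long along y, 9 mm wide along x, with a 1.5 mm chamfer, in a deck 8 mm thick. The latch tab fills the recess in the ledge, its top 23 mm below the deck's top. It yields from about 3 N, takes 8 N at 5 mm of travel (lid released), has a hard stop at 7 mm (10 N) and springs back when let go
- lid (a joint): opening angle of the lid, hinged along its rear edge: near 0 when latched; springs by itself to 0.75 rad (and stays) when the tab is pressed down 5 mm or more; its front edge then stands about 60 mm above the deck and 50 mm or more behind the slot
- pin: release pin standing in the holder, 121 mm long, about 60 g; origin at the centre of its square light wooden handle (16 x 16 mm, 56 mm tall, sides along x and y), z up along the pin. Below the handle a steel collar (22 mm diameter, 5 mm thick, underside 33 mm below the origin), then a round steel shaft 6 mm in diameter
- pin_tip (a point): rounded tip of the pin's shaft, 93 mm below the pin's origin (60 mm below the collar's underside), axes as the pin
- holder_hole0 (a point): mouth of the hole in the holder, a wooden block 70 x 70 x 66 mm fixed to the bench; the point is on the block's top face (66 mm above the bench), at its centre, axes as the block (z up). The hole is 9 mm in diameter with a 2 mm chamfer and goes right through; the pin stands in it with the collar on the block
- mallet: wooden mallet lying on the bench, 184 x 85 x 60 mm, bystander; origin under its centre
- block_a: small tapered wooden block, 28 x 51 x 64 mm, standing nearer to the robot than the box, bystander; origin under its centre
- block_b: small tapered wooden block, 28 x 50 x 64 mm, standing behind the holder, bystander; origin under its centre
Things that resemble listed ones, but are neither listed nor needed, are in the scene too. Of the things that look like the part that bears holder_hole0, take the one that is farthest to the robot's right at the start.

How it is judged:
By the outcome, as a careful person would: the job done as asked, in the order asked, and still so for the second after the job is handed in, with the robot touching nothing.
It also fails if it takes over 67 s, if anything falls off the work surface, if the arm or the gripper's body presses on something with over 40 N, if the wrist force passes 120 N, or if a joint passes its speed limit or range.

### The arm

A 7-joint arm with a two-finger parallel gripper is mounted at the origin on a cart in front of the work surface, level with it; the furniture and walls round the work are solid. World frame = base frame: x ahead of the robot, y to its left, z up, the work surface at z = 0. Lengths are in m, angles in rad, forces in N, time in s.
With the tool pointing down it reaches from about 0.425 to 0.925 m from the base axis. Payload 6.8 kg.
Tool frame: the origin (TCP) lies midway between the tips of the shut fingers; the grasp point (between the pads) lies 19 mm behind it; z points along the fingers, y is the line along which they close (so a half turn about z gives the same grasp; the last joint's range is limited). The gripper opens to 85 mm and grips with 20 to 120 N. Pads are 22 mm wide; open, the fingers measure 114 mm over their backs; the gripper's body (76 mm by 85 mm) begins 54 mm behind the grasp point. The pads swing forward as they close: fully open they stand 13 mm farther back than shut.
Start: joints at [-1.42, 0.477, 0.022, 1.555, -0.011, 1.109, -0.083], TCP at [0.173, 0.653, 0.231] pointing down, gripper open.
Joint ranges: [-2.96, 2.96], [-0.34, 2.1], [-1.41, 1.46], [0.24, 2.44], [-1.37, 4.51], [0.17, 1.92], [-2.96, 2.96]. Speed limits (rad/s): [2.39, 2.39, 3.14, 3.14, 3.14, 3.14, 3.14].

### API

Orientations are given as a unit quaternion [w, x, y, z].
In Python, from station import bot gives the robot as it stands.
- The arm moves only by the tool jog_arm, never from a script. Its argument "rows" is a list of rows, each an object of numbers: "fingers": the finger opening in mm, from 0 to 85.4; "x", "y", "z": the shift along the tool's x, y, z in mm; "ax", "ay", "az": the turn, a rotation vector about the tool's x, y, z in degrees. A call has exactly 8 rows; each row shifts and turns the commanded pose from where the row before left it, along the tool's axes as they then stand; what a row does not reach is not made up. A row lasts 1/10 s, in which the tool goes at most 50 mm and 8.59 degrees, less where a joint would pass 70% of its speed; a pose out of reach is approached as far as the arm can. A call with a gripper value outside its range is refused whole. The fingers move at their own pace and stop on an object; "force" is the grip in N (left out, the last holds). Time passes only in rows, so rows that do not move let the fingers close, or fill a call up. It gives the time, the measured TCP pose, the force, the opening and the grip force at its end, in the units of the state.
- bot.get_obs(): the state, without advancing time (a new reading comes with each control period).
- bot.read_camera(name): name is "scene" or "top" or "wrist"; returns a dict with "pixels" (480x640x3 uint8, red, green, blue), "vertical_fov" (degrees; the focal length in pixels is half the picture's height over the tangent of half this angle, whatever the lens; pixels are square), "cx", "cy" (the principal point, pixels), "world_from_camera" (4x4, takes a point from camera to world coordinates). Camera axes: x right, y down, z forward; pixel columns grow to the right and rows downward; lengths in m; the calibration is good to about 2 mm. A picture is of the moment at which its call begins. There is no depth.
- bot.hand_in(): hands the job in; it is judged then, once.
The state is a dict: "t": time; "q": joint angles; "joint_vel": joint speeds; "joint_torque": joint torques, N m; "eef_pos": TCP position; "tool_rot": TCP orientation; "contact_force": force on the tool from outside, world axes, zero at the start; "torque": the same for the moment, N m; "gripper_width": opening from 0.0 (shut) to 1.0 (fully open); "grasp_force": force on a finger pad.
Only numpy, scipy, OpenCV 4.12 (cv2) and the standard library are available. Lean on these libraries where they do the work, as an engineer would, in place of code of your own. Each camera call takes 0.05 s, during which the arm holds its last target. There are 200 camera calls.

## Working session

There is one attempt and no reset: what is moved stays moved. The work goes in short steps, Python scripts to look and compute and a tool call to move; the robot and the scene stay as the last step left them, time stands still between calls to the robot, and variables do not carry over. Pictures are saved under pics/ and viewed, at most 10 in all, crops included, and the job is handed in when it is done.

Besides the shell and the picture viewer there is one more tool, called after ">>>" as a command line: name --argument value ..., lists and objects as JSON in quotes. jog_arm: Moves the arm, as the interface text tells. Its arguments: {"type":"object","properties":{"rows":{"type":"array","items":{"type":"object","properties":{"fingers":{"type":"number"},"x":{"type":"number"},"y":{"type":"number"},"z":{"type":"number"},"ax":{"type":"number"},"ay":{"type":"number"},"az":{"type":"number"}}}},"force":{"type":"number"}},"required":["rows"]}

```bash
mkdir -p pics; cat > h.py <<'E'
import numpy as np, cv2
from station import bot
def cam(n,f=None):
    c=bot.read_camera(n)
    if f: cv2.imwrite('pics/'+f,c['pixels'][:,:,::-1])
    return c
def ray(c,u,v):
    f=240/np.tan(np.radians(c['vertical_fov'])/2)
    T=np.array(c['world_from_camera'])
    return T[:3,3],T[:3,:3]@np.array([(u-c['cx'])/f,(v-c['cy'])/f,1])
def at(c,u,v,z):
    o,d=ray(c,u,v); return (o+d*(z-o[2])/d[2]).round(4)
def proj(c,p):
    f=240/np.tan(np.radians(c['vertical_fov'])/2)
    T=np.array(c['world_from_camera']); q=T[:3,:3].T@(np.array(p)-T[:3,3])
    return (f*q[0]/q[2]+c['cx'],f*q[1]/q[2]+c['cy'])
def rot(): 
    from scipy.spatial.transform import Rotation as R
    w,x,y,z=bot.get_obs()['tool_rot']; return R.from_quat([x,y,z,w]).as_matrix()
def delta(target):
    o=bot.get_obs(); return (rot().T@(np.array(target)-o['eef_pos'])*1000).round(1)
E
python3 - <<'E'
from h import *
import pickle
a=cam('scene','scene.png');b=cam('top','top.png')
pickle.dump((a,b),open('c0.pkl','wb'))
for c in (a,b): print(np.array(c['world_from_camera']).round(3),c['vertical_fov'],c['cx'],c['cy'])
print(bot.get_obs(),rot().round(3))
E
```

```text
[[ 0.598 -0.396  0.697 -0.227]
 [-0.802 -0.281  0.527 -0.582]
 [-0.013 -0.874 -0.486  0.623]
 [ 0.     0.     0.     1.   ]] 55.422081623810186 320.7335297031008 242.7690287244456
[[ 0.026 -0.993  0.115  0.448]
 [-1.    -0.026  0.007  0.003]
 [-0.004 -0.115 -0.993  1.009]
 [ 0.     0.     0.     1.   ]] 57.27818846935406 317.17138254311783 235.65284512095397
{'t': 0.1, 'q': array([-1.4200927 ,  0.47770977,  0.02235249,  1.55634111, -0.01153013,
        1.10927674, -0.08306243]), 'joint_vel': array([-1.50417088e-03, -2.74771821e-03, -4.58940540e-04, -3.40852116e-03,
       -1.03573741e-03,  2.48236783e-03,  9.85387102e-05]), 'joint_torque': array([ 4.79190086e-03, -5.97755420e+01,  1.61399625e+00, -2.81953919e+01,
        1.28504782e-02,  4.94391716e-03,  2.40213711e-05]), 'eef_pos': array([0.17262239, 0.65201436, 0.2304331 ]), 'tool_rot': array([-5.70247198e-05,  1.29023321e-01,  9.91641234e-01, -8.01517772e-04]), 'contact_force': array([ 0.05764732,  0.75691889, -0.54782658]), 'torque': array([ 0.05296485, -0.03992916,  0.00865962]), 'grasp_force': 0.0, 'gripper_width': 0.9991769254324891} [[-0.967  0.256 -0.   ]
 [ 0.256  0.967 -0.002]
 [-0.    -0.002 -1.   ]]
```

View pics/scene.png

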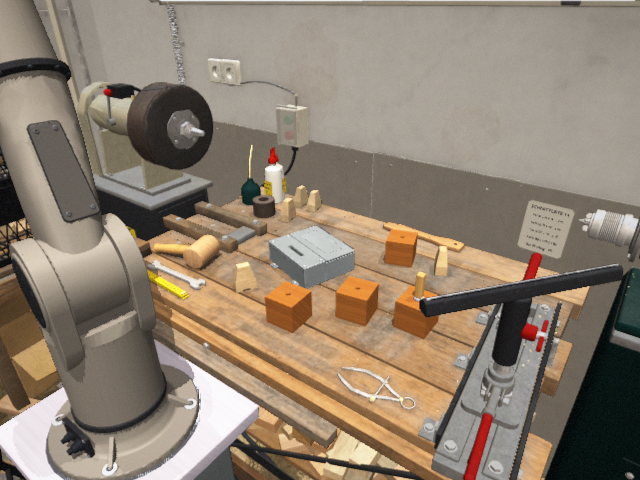

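View pics/top.png

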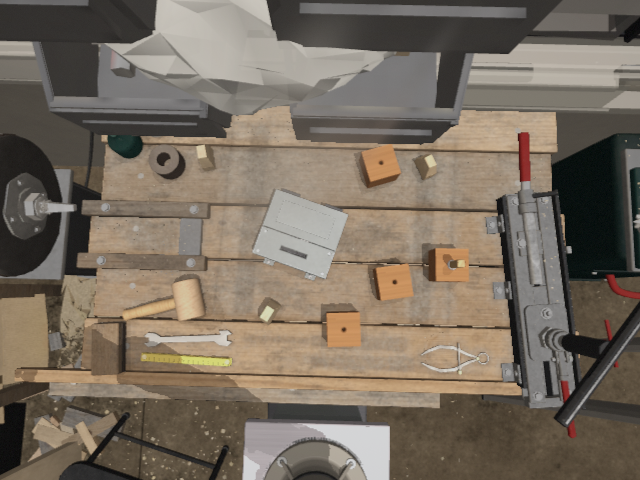

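Holder candidates (top view): (344,329), (393,281), (449,264) with the pin, and (381,165). The one farthest to the robot's right is (449,264), which holds the pin. I'll check that one and the box in a crop.

```bash
python3 - <<'E'
import cv2,numpy as np
i=cv2.imread('pics/top.png')
a=cv2.resize(i[235:295,420:480],(400,400),interpolation=cv2.INTER_CUBIC)
b=cv2.resize(i[185:285,250:350],(400,400),interpolation=cv2.INTER_CUBIC)
cv2.imwrite('pics/crop.png',np.hstack([a,b]))
E
```

```text
(no output)
```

View pics/crop.png

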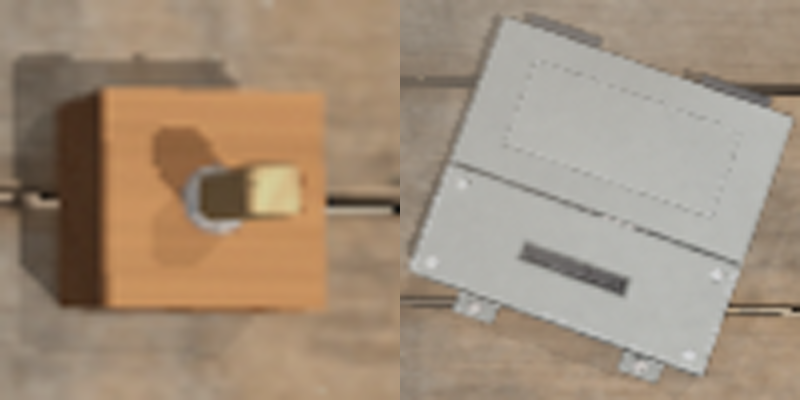

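The left crop shows the pin standing in the chosen block, with its top at crop (275,190) and its collar around (213,198). The right crop shows the box, turned about 20°, with its slot centred near (574,269).

```bash
python3 - <<'E'
from h import *; import pickle
a,b=pickle.load(open('c0.pkl','rb'))
A=lambda X,Y,z:at(b,(X+.5)/6.667-.5+420,(Y+.5)/6.667-.5+235,z)
B=lambda X,Y,z:at(b,(X-400+.5)/4-.5+250,(Y+.5)/4-.5+185,z)
blk=np.array([A(*p,.066) for p in [(103,88),(326,88),(326,307),(105,307)]])
print('blk',blk,blk.mean(0),np.linalg.norm(np.diff(blk,axis=0),axis=1))
print('pin top',A(275,190,.127),[A(*p,.127) for p in [(249,166),(301,166),(301,215),(249,215)]],'collar',A(213,198,.071))
box=np.array([B(*p,.058) for p in [(505,15),(792,118),(703,375),(411,268)]])
print('box',box,box.mean(0),np.linalg.norm(np.diff(box,axis=0),axis=1))
d=np.diff(box[[0,1,2,3,0]],axis=0)[:,:2]; print(np.degrees(np.arctan2(d[:,1],d[:,0])))
sl=np.array([B(*p,.058) for p in [(525,242),(628,278),(624,296),(520,260)]]);print('slot',sl,sl.mean(0),np.linalg.norm(np.diff(sl,axis=0),axis=1))
d=np.diff(blk[[0,1,2,3,0]],axis=0)[:,:2]; print(np.degrees(np.arctan2(d[:,1],d[:,0])))
# scene cam check
print('scene px pin top',proj(a,A(275,190,.127)),'slot',proj(a,sl.mean(0)))
i=a['pixels'][:,:,::-1]
x=cv2.resize(i[255:340,385:470],(400,400),interpolation=cv2.INTER_CUBIC)
y=cv2.resize(i[215:295,260:360],(500,400),interpolation=cv2.INTER_CUBIC)[:,:400]
cv2.imwrite('pics/crop2.png',np.hstack([x,y]))
E
```

```text
blk [[ 0.5375 -0.2441  0.066 ]
 [ 0.5393 -0.316   0.066 ]
 [ 0.469  -0.315   0.066 ]
 [ 0.4671 -0.2445  0.066 ]] [ 0.503225 -0.2799    0.066   ] [0.07192253 0.07030711 0.0705256 ]
pin top [ 0.5022 -0.2796  0.127 ] [array([ 0.5092, -0.2719,  0.127 ]), array([ 0.5096, -0.2875,  0.127 ]), array([ 0.4949, -0.2873,  0.127 ]), array([ 0.4945, -0.2717,  0.127 ])] collar [ 0.5026 -0.2778  0.071 ]
box [[ 0.6608  0.104   0.058 ]
 [ 0.6073 -0.0554  0.058 ]
 [ 0.4659 -0.01    0.058 ]
 [ 0.5196  0.1498  0.058 ]] [0.5634 0.0471 0.058 ] [0.16813866 0.14850966 0.16858152]
[-108.55348421  162.19947596   71.42533186  -17.97112435]
slot [[0.5353 0.0884 0.058 ]
 [0.5172 0.0319 0.058 ]
 [0.5074 0.0338 0.058 ]
 [0.5255 0.0908 0.058 ]] [0.52135  0.061225 0.058   ] [0.05932841 0.00998248 0.05980477]
[-88.56591286 179.18503676  91.54376789   0.3255407 ]
scene px pin top (np.float64(420.94064158834226), np.float64(272.54852228333397)) slot (np.float64(295.9283466837848), np.float64(249.2581120173171))
```

View pics/crop2.png

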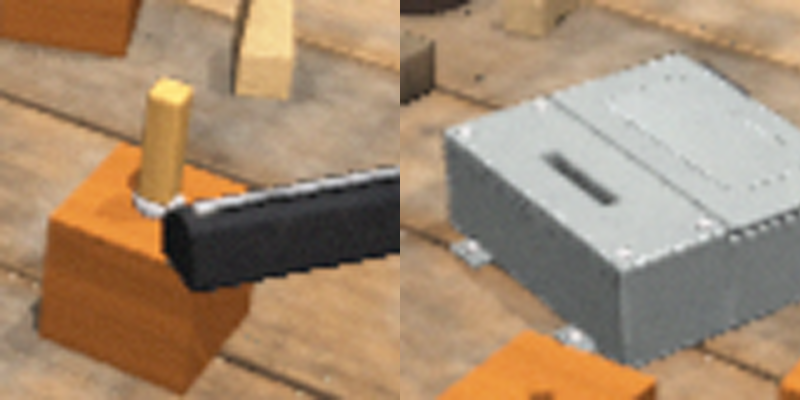

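The scene camera agrees with these measurements to about 1 px, and the sizes match: block 70 mm, box 149 x 168 mm, slot 59 mm. The slot centre is about (0.5215, 0.061), box yaw is about -18°, and the pin is at (0.5025, -0.2795). I'll move to the pin along an arc.

>>> jog_arm --rows '[{"fingers": 85, "x": -41, "y": -22}, {"x": -41, "y": -22}, {"x": -41, "y": -22}, {"x": -41, "y": -22}, {"x": -41, "y": -22}, {"x": -41, "y": -22}, {"x": -41, "y": -22}, {"x": -41, "y": -22}]'

```text
invalid input
```

>>> jog_arm --rows '[{"x": -29, "y": -37}, {"x": -29, "y": -37}, {"x": -29, "y": -37}, {"x": -29, "y": -37}, {"x": -29, "y": -37}, {"x": -29, "y": -37}, {"x": -29, "y": -37}, {"x": -29, "y": -37}]'

```text
invalid input
```

>>> jog_arm --rows '[{"y": -43}, {"y": -43}, {"y": -43}, {"y": -43}, {"y": -43}, {"y": -43}, {"y": -43}, {"y": -30}]'

```text
invalid input
```

```bash
python3 - <<'E'
from h import *
o=bot.get_obs();print(o['t'],o['q'].round(2),o['eef_pos'],rot().round(3),delta([.5025,-.2795,.16]))
E
```

```text
0.1 [-1.42  0.48  0.02  1.56 -0.01  1.11 -0.08] [0.17262239 0.65201436 0.2304331 ] [[-0.967  0.256 -0.   ]
 [ 0.256  0.967 -0.002]
 [-0.    -0.002 -1.   ]] [-557.3 -816.    71.8]
```

>>> jog_arm --rows '[{"fingers": 85, "x": -41, "y": -22, "z": 0, "ax": 0, "ay": 0, "az": 0}, {"fingers": 85, "x": -41, "y": -22, "z": 0, "ax": 0, "ay": 0, "az": 0}, {"fingers": 85, "x": -41, "y": -22, "z": 0, "ax": 0, "ay": 0, "az": 0}, {"fingers": 85, "x": -41, "y": -22, "z": 0, "ax": 0, "ay": 0, "az": 0}, {"fingers": 85, "x": -41, "y": -22, "z": 0, "ax": 0, "ay": 0, "az": 0}, {"fingers": 85, "x": -41, "y": -22, "z": 0, "ax": 0, "ay": 0, "az": 0}, {"fingers": 85, "x": -41, "y": -22, "z": 0, "ax": 0, "ay": 0, "az": 0}, {"fingers": 85, "x": -41, "y": -22, "z": 0, "ax": 0, "ay": 0, "az": 0}]' --force 60

```text
t: 0.9
eef_pos: [0.4457, 0.3968, 0.231]
tool_rot: [-0.0, 0.129, 0.992, -0.0]
contact_force: [-0.3, 0.5, 0.2]
gripper_width: 0.994
grasp_force: 0.0
```

>>> jog_arm --rows '[{"fingers": 85, "x": -29, "y": -37, "z": 0, "ax": 0, "ay": 0, "az": 0}, {"fingers": 85, "x": -29, "y": -37, "z": 0, "ax": 0, "ay": 0, "az": 0}, {"fingers": 85, "x": -29, "y": -37, "z": 0, "ax": 0, "ay": 0, "az": 0}, {"fingers": 85, "x": -29, "y": -37, "z": 0, "ax": 0, "ay": 0, "az": 0}, {"fingers": 85, "x": -29, "y": -37, "z": 0, "ax": 0, "ay": 0, "az": 0}, {"fingers": 85, "x": -29, "y": -37, "z": 0, "ax": 0, "ay": 0, "az": 0}, {"fingers": 85, "x": -29, "y": -37, "z": 0, "ax": 0, "ay": 0, "az": 0}, {"fingers": 85, "x": -29, "y": -37, "z": 0, "ax": 0, "ay": 0, "az": 0}]'

```text
t: 1.7
eef_pos: [0.5935, 0.0511, 0.2311]
tool_rot: [-0.0, 0.129, 0.992, -0.0]
contact_force: [0.5, 1.1, 0.4]
gripper_width: 0.991
grasp_force: 0.0
```

>>> jog_arm --rows '[{"fingers": 85, "x": 0, "y": -43, "z": 0, "ax": 0, "ay": 0, "az": 0}, {"fingers": 85, "x": 0, "y": -43, "z": 0, "ax": 0, "ay": 0, "az": 0}, {"fingers": 85, "x": 0, "y": -43, "z": 0, "ax": 0, "ay": 0, "az": 0}, {"fingers": 85, "x": 0, "y": -43, "z": 0, "ax": 0, "ay": 0, "az": 0}, {"fingers": 85, "x": 0, "y": -43, "z": 0, "ax": 0, "ay": 0, "az": 0}, {"fingers": 85, "x": 0, "y": -43, "z": 0, "ax": 0, "ay": 0, "az": 0}, {"fingers": 85, "x": 0, "y": -30, "z": 0, "ax": 0, "ay": 0, "az": -7.4}, {"fingers": 85, "x": 0, "y": 0, "z": 0, "ax": 0, "ay": 0, "az": -7.4}]'

```text
t: 2.5
eef_pos: [0.517, -0.2311, 0.2312]
tool_rot: [-0.001, 0.002, 1.0, -0.001]
contact_force: [-0.4, -0.7, -0.4]
gripper_width: 0.996
grasp_force: 0.0
```

```bash
python3 - <<'E'
from h import *
o=bot.get_obs();print(o['t'],o['q'].round(2),o['eef_pos'],rot().round(3),delta([.5025,-.2795,.23]))
c=cam('wrist','w1.png');print(proj(c,[.5022,-.2796,.127]),proj(c,[.503,-.28,.066]))
E
```

```text
2.5 [ 0.03  0.31  0.35  1.84 -0.12  1.02  1.99] [ 0.51701509 -0.23108915  0.23124236] [[-1.     0.003 -0.001]
 [ 0.003  1.    -0.002]
 [ 0.001 -0.002 -1.   ]] [ 14.3 -48.5   1.4]
(np.float64(252.93969090669117), np.float64(219.81899430490046)) (np.float64(265.1910977539724), np.float64(207.07690941881376))
```

View pics/w1.png

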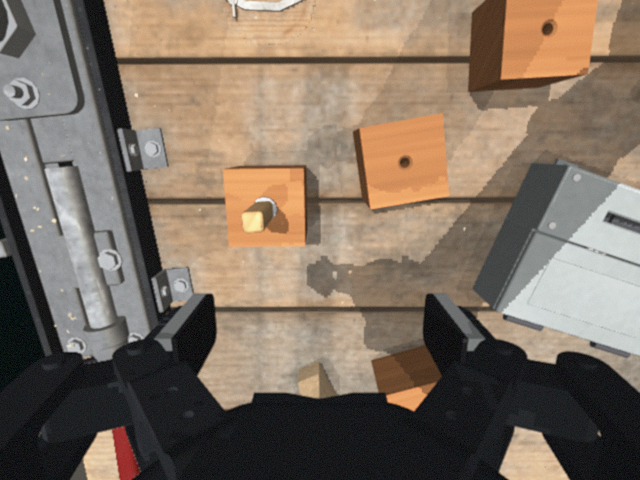

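The wrist view has the pin's top at (252,222) and the block's centre at (264.7,207.3). Both match the predictions to within about 2 px, so I'll centre and descend.

>>> jog_arm --rows '[{"fingers": 85, "x": 14, "y": -30, "z": 0, "ax": 0, "ay": 0, "az": 0}, {"fingers": 85, "x": 0, "y": -19, "z": 0, "ax": 0, "ay": 0, "az": 0}, {"fingers": 85, "x": 0, "y": 0, "z": 20, "ax": 0, "ay": 0, "az": 0}, {"fingers": 85, "x": 0, "y": 0, "z": 30, "ax": 0, "ay": 0, "az": 0}, {"fingers": 85, "x": 0, "y": 0, "z": 30, "ax": 0, "ay": 0, "az": 0}, {"fingers": 85, "x": 0, "y": 0, "z": 30, "ax": 0, "ay": 0, "az": 0}, {"fingers": 85, "x": 0, "y": 0, "z": 20, "ax": 0, "ay": 0, "az": 0}, {"fingers": 85, "x": 0, "y": 0, "z": 15, "ax": 0, "ay": 0, "az": 0}]'

```text
t: 3.35
eef_pos: [0.5051, -0.2732, 0.0844]
tool_rot: [-0.001, 0.001, 1.0, 0.001]
contact_force: [0.7, 0.6, -0.4]
gripper_width: 0.997
grasp_force: 0.0
```

>>> jog_arm --rows '[{"fingers": 10, "x": 0, "y": 0, "z": 0, "ax": 0, "ay": 0, "az": 0}, {"fingers": 10, "x": 0, "y": 0, "z": 0, "ax": 0, "ay": 0, "az": 0}, {"fingers": 10, "x": 0, "y": 0, "z": 0, "ax": 0, "ay": 0, "az": 0}, {"fingers": 10, "x": 0, "y": 0, "z": 0, "ax": 0, "ay": 0, "az": 0}, {"fingers": 10, "x": 0, "y": 0, "z": 0, "ax": 0, "ay": 0, "az": 0}, {"fingers": 10, "x": 0, "y": 0, "z": 0, "ax": 0, "ay": 0, "az": 0}, {"fingers": 10, "x": 0, "y": 0, "z": 0, "ax": 0, "ay": 0, "az": 0}, {"fingers": 10, "x": 0, "y": 0, "z": 0, "ax": 0, "ay": 0, "az": 0}]' --force 70

```text
t: 4.15
eef_pos: [0.5063, -0.2776, 0.0878]
tool_rot: [0.002, 0.001, 1.0, -0.002]
contact_force: [0.1, -6.0, 1.8]
gripper_width: 0.182
grasp_force: 68.1
```

>>> jog_arm --rows '[{"fingers": 10, "x": 0, "y": -3, "z": -1, "ax": 0, "ay": 0, "az": 0}, {"fingers": 10, "x": 0, "y": 0, "z": -10, "ax": 0, "ay": 0, "az": 0}, {"fingers": 10, "x": 0, "y": 0, "z": -15, "ax": 0, "ay": 0, "az": 0}, {"fingers": 10, "x": 0, "y": 0, "z": -15, "ax": 0, "ay": 0, "az": 0}, {"fingers": 10, "x": 0, "y": 0, "z": -15, "ax": 0, "ay": 0, "az": 0}, {"fingers": 10, "x": 0, "y": 0, "z": -15, "ax": 0, "ay": 0, "az": 0}, {"fingers": 10, "x": 0, "y": 0, "z": -15, "ax": 0, "ay": 0, "az": 0}, {"fingers": 10, "x": 0, "y": 0, "z": -14, "ax": 0, "ay": 0, "az": 0}]'

```text
t: 4.95
eef_pos: [0.5053, -0.2766, 0.188]
tool_rot: [-0.0, -0.0, 1.0, 0.001]
contact_force: [0.1, 0.1, -0.7]
gripper_width: 0.18
grasp_force: 68.6
```

```bash
python3 - <<'E'
from h import *
o=bot.get_obs();print(o['t'],o['eef_pos'],rot().round(3),o['contact_force'],o['gripper_width'])
print(delta([.5215,.061,.185]))
E
```

```text
4.95 [ 0.50532769 -0.27661705  0.18800095] [[-1.    -0.    -0.   ]
 [-0.     1.     0.001]
 [ 0.     0.001 -1.   ]] [ 0.10959955  0.10664444 -0.73659443] 0.18044711217840395
[-16.2 337.6   3.4]
```

>>> jog_arm --rows '[{"fingers": 10, "x": -2, "y": 42, "z": 0, "ax": 0, "ay": 0, "az": 0}, {"fingers": 10, "x": -2, "y": 42, "z": 0, "ax": 0, "ay": 0, "az": 0}, {"fingers": 10, "x": -2, "y": 42, "z": 0, "ax": 0, "ay": 0, "az": 0}, {"fingers": 10, "x": -2, "y": 42, "z": 0, "ax": 0, "ay": 0, "az": 0}, {"fingers": 10, "x": -2, "y": 42, "z": 0, "ax": 0, "ay": 0, "az": 0}, {"fingers": 10, "x": -2, "y": 42, "z": 0, "ax": 0, "ay": 0, "az": 0}, {"fingers": 10, "x": -2, "y": 42, "z": 0, "ax": 0, "ay": 0, "az": 0}, {"fingers": 10, "x": -2, "y": 42, "z": 0, "ax": 0, "ay": 0, "az": 0}]'

```text
t: 5.75
eef_pos: [0.5211, 0.0605, 0.1873]
tool_rot: [-0.0, 0.0, 1.0, 0.0]
contact_force: [0.4, 0.1, 0.2]
gripper_width: 0.18
grasp_force: 68.6
```

>>> jog_arm --rows '[{"fingers": 10, "x": 0, "y": 0, "z": 0, "ax": 0, "ay": 0, "az": 6.1}, {"fingers": 10, "x": 0, "y": 0, "z": 0, "ax": 0, "ay": 0, "az": 6.1}, {"fingers": 10, "x": 0, "y": 0, "z": 0, "ax": 0, "ay": 0, "az": 6}, {"fingers": 10, "x": 0, "y": 0, "z": 5, "ax": 0, "ay": 0, "az": 0}, {"fingers": 10, "x": 0, "y": 0, "z": 10, "ax": 0, "ay": 0, "az": 0}, {"fingers": 10, "x": 0, "y": 0, "z": 10, "ax": 0, "ay": 0, "az": 0}, {"fingers": 10, "x": 0, "y": 0, "z": 5, "ax": 0, "ay": 0, "az": 0}, {"fingers": 10, "x": 0, "y": 0, "z": 0, "ax": 0, "ay": 0, "az": 0}]'

```text
t: 6.55
eef_pos: [0.5209, 0.0582, 0.1551]
tool_rot: [-0.001, 0.158, 0.987, -0.001]
contact_force: [0.6, 0.4, -0.9]
gripper_width: 0.18
grasp_force: 68.5
```

```bash
python3 - <<'E'
from h import *; import pickle
o=bot.get_obs();print(o['t'],o['eef_pos'],rot().round(3),o['contact_force'],delta([.5215,.061,.15]))
c=cam('wrist','w2.png');a=cam('scene');b=cam('top');pickle.dump((c,a,b,o),open('c1.pkl','wb'))
t=o['eef_pos']+rot()@[0,0,.0818]
for k in (c,a): print('tip pred',proj(k,t),'slot',proj(k,[.5215,.061,.058]))
E
```

```text
6.55 [0.52085236 0.05822678 0.1550534 ] [[-0.95   0.312 -0.002]
 [ 0.312  0.95  -0.001]
 [ 0.002 -0.001 -1.   ]] [ 0.57331941  0.43617998 -0.91800078] [0.2 2.8 5. ]
tip pred (np.float64(319.5866930207535), np.float64(247.89809867354774)) slot (np.float64(323.5356684911906), np.float64(241.6495948216515))
tip pred (np.float64(296.4976829393756), np.float64(244.32192231408658)) slot (np.float64(296.036717599414), np.float64(249.25971668319823))
```

View pics/w2.png

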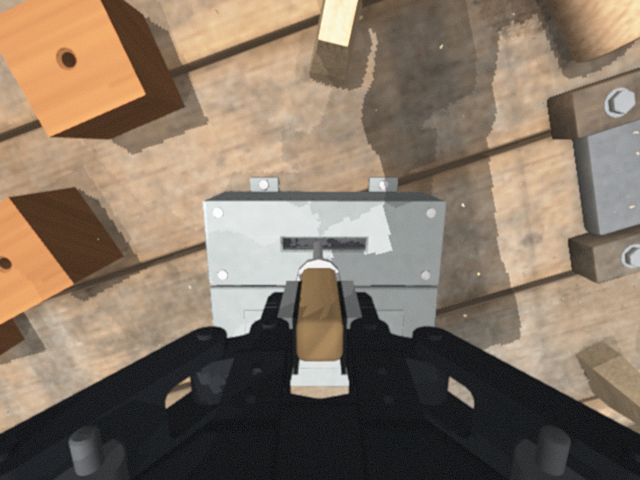

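The wrist view shows the slot running from (282,243) to (367,243), centred at (324.5,243.5). The tip is near (318,240), so I'll zoom in.

```bash
python3 - <<'E'
import pickle,cv2,numpy as np
c,a,b,o=pickle.load(open('c1.pkl','rb'))
w=cv2.resize(c['pixels'][215:275,270:380,::-1],(770,420),interpolation=cv2.INTER_CUBIC)
s=cv2.resize(a['pixels'][215:245+30,265:265+110,::-1],(770,420),interpolation=cv2.INTER_CUBIC)[90:270]
cv2.imwrite('pics/w2c.png',np.vstack([w,s]))
E
```

```text
(no output)
```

View pics/w2c.png

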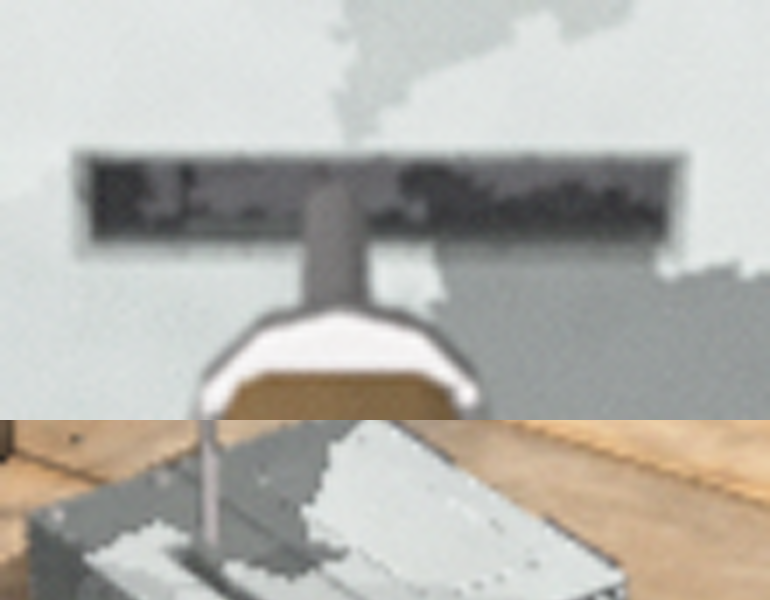

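```bash
python3 - <<'E'
from h import *; import pickle
c,a,b,o=pickle.load(open('c1.pkl','rb'))
s=at(c,324.6,243.4,.058); t=at(c,317.9,245.4,.0763)
R=rot()
print('slot',s,'tip',t,'tip rel TCP in tool',R.T@(t-o['eef_pos'])*1000,'tip->slot tool',R.T@(s-t)*1000)
# scene: tip crop (210,548-420+90) 
u,v=265+210/7,215+(545-420+90)/7
print('scene tip px',u,v,'pred',proj(a,t-[0,0,.003]),'slot proj',proj(a,s))
E
```

```text
slot [0.523  0.0613 0.058 ] tip [0.518  0.058  0.0763] tip rel TCP in tool [ 2.64712701 -1.11360694 78.75302103] tip->slot tool [-3.71529223  4.69658309 18.30078444]
scene tip px 295.0 245.71428571428572 pred (np.float64(295.8307360768707), np.float64(244.7960811698459)) slot proj (np.float64(296.32653923768777), np.float64(248.97985716151288))
```

>>> jog_arm --rows '[{"fingers": 10, "x": -3.6, "y": -6, "z": 0, "ax": 0, "ay": 0, "az": 0}, {"fingers": 10, "x": 0, "y": 0, "z": 5, "ax": 0, "ay": 0, "az": 0}, {"fingers": 10, "x": 0, "y": 0, "z": 5, "ax": 0, "ay": 0, "az": 0}, {"fingers": 10, "x": 0, "y": 0, "z": 4, "ax": 0, "ay": 0, "az": 0}, {"fingers": 10, "x": 0, "y": 0, "z": 3, "ax": 0, "ay": 0, "az": 0}, {"fingers": 10, "x": 0, "y": 0, "z": 2, "ax": 0, "ay": 0, "az": 0}, {"fingers": 10, "x": 0, "y": 0, "z": 0, "ax": 0, "ay": 0, "az": 0}, {"fingers": 10, "x": 0, "y": 0, "z": 0, "ax": 0, "ay": 0, "az": 0}]'

```text
t: 7.5
eef_pos: [0.5233, 0.0518, 0.1373]
tool_rot: [0.0, 0.158, 0.987, 0.0]
contact_force: [-0.7, -1.0, -0.2]
gripper_width: 0.175
grasp_force: 68.5
```

>>> jog_arm --rows '[{"fingers": 10, "x": 0, "y": 0, "z": 1.5, "ax": 0, "ay": 0, "az": 0}, {"fingers": 10, "x": 0, "y": 0, "z": 1.5, "ax": 0, "ay": 0, "az": 0}, {"fingers": 10, "x": 0, "y": 0, "z": 1.5, "ax": 0, "ay": 0, "az": 0}, {"fingers": 10, "x": 0, "y": 0, "z": 1.5, "ax": 0, "ay": 0, "az": 0}, {"fingers": 10, "x": 0, "y": 0, "z": 1, "ax": 0, "ay": 0, "az": 0}, {"fingers": 10, "x": 0, "y": 0, "z": 0, "ax": 0, "ay": 0, "az": 0}, {"fingers": 10, "x": 0, "y": 0, "z": 0, "ax": 0, "ay": 0, "az": 0}, {"fingers": 10, "x": 0, "y": 0, "z": 0, "ax": 0, "ay": 0, "az": 0}]'

```text
t: 8.3
eef_pos: [0.5233, 0.0517, 0.1304]
tool_rot: [0.0, 0.158, 0.987, 0.0]
contact_force: [-0.6, -0.5, 0.4]
gripper_width: 0.179
grasp_force: 68.5
```

>>> jog_arm --rows '[{"fingers": 10, "x": 0, "y": 0, "z": 2, "ax": 0, "ay": 0, "az": 0}, {"fingers": 10, "x": 0, "y": 0, "z": 2, "ax": 0, "ay": 0, "az": 0}, {"fingers": 10, "x": 0, "y": 0, "z": 2, "ax": 0, "ay": 0, "az": 0}, {"fingers": 10, "x": 0, "y": 0, "z": 1, "ax": 0, "ay": 0, "az": 0}, {"fingers": 10, "x": 0, "y": 0, "z": 1, "ax": 0, "ay": 0, "az": 0}, {"fingers": 10, "x": 0, "y": 0, "z": 0, "ax": 0, "ay": 0, "az": 0}, {"fingers": 10, "x": 0, "y": 0, "z": 0, "ax": 0, "ay": 0, "az": 0}, {"fingers": 10, "x": 0, "y": 0, "z": 0, "ax": 0, "ay": 0, "az": 0}]'

```text
t: 9.1
eef_pos: [0.5233, 0.0517, 0.1224]
tool_rot: [0.0, 0.158, 0.987, 0.0]
contact_force: [-0.0, 0.5, -0.4]
gripper_width: 0.176
grasp_force: 68.5
```

>>> jog_arm --rows '[{"fingers": 10, "x": 0, "y": 0, "z": 0.5, "ax": 0, "ay": 0, "az": 0}, {"fingers": 10, "x": 0, "y": 0, "z": 0.5, "ax": 0, "ay": 0, "az": 0}, {"fingers": 10, "x": 0, "y": 0, "z": 0.5, "ax": 0, "ay": 0, "az": 0}, {"fingers": 10, "x": 0, "y": 0, "z": 0.5, "ax": 0, "ay": 0, "az": 0}, {"fingers": 10, "x": 0, "y": 0, "z": 0, "ax": 0, "ay": 0, "az": 0}, {"fingers": 10, "x": 0, "y": 0, "z": 0, "ax": 0, "ay": 0, "az": 0}, {"fingers": 10, "x": 0, "y": 0, "z": 0, "ax": 0, "ay": 0, "az": 0}, {"fingers": 10, "x": 0, "y": 0, "z": 0, "ax": 0, "ay": 0, "az": 0}]'

```text
t: 9.9
eef_pos: [0.5233, 0.0517, 0.1203]
tool_rot: [0.0, 0.158, 0.987, 0.0]
contact_force: [0.2, 0.8, -0.6]
gripper_width: 0.177
grasp_force: 68.5
```

>>> jog_arm --rows '[{"fingers": 10, "x": 0, "y": 0, "z": 0.5, "ax": 0, "ay": 0, "az": 0}, {"fingers": 10, "x": 0, "y": 0, "z": 0.5, "ax": 0, "ay": 0, "az": 0}, {"fingers": 10, "x": 0, "y": 0, "z": 0.5, "ax": 0, "ay": 0, "az": 0}, {"fingers": 10, "x": 0, "y": 0, "z": 0, "ax": 0, "ay": 0, "az": 0}, {"fingers": 10, "x": 0, "y": 0, "z": 0, "ax": 0, "ay": 0, "az": 0}, {"fingers": 10, "x": 0, "y": 0, "z": 0, "ax": 0, "ay": 0, "az": 0}, {"fingers": 10, "x": 0, "y": 0, "z": 0, "ax": 0, "ay": 0, "az": 0}, {"fingers": 10, "x": 0, "y": 0, "z": 0, "ax": 0, "ay": 0, "az": 0}]'

```text
t: 10.7
eef_pos: [0.5233, 0.0517, 0.1188]
tool_rot: [0.0, 0.158, 0.987, 0.0]
contact_force: [0.2, -0.0, 0.1]
gripper_width: 0.18
grasp_force: 68.5
```

Depth is about 21 mm with no contact, so the tip may be over the recess. I'll keep going gently.

>>> jog_arm --rows '[{"fingers": 10, "x": 0, "y": 0, "z": 0.5, "ax": 0, "ay": 0, "az": 0}, {"fingers": 10, "x": 0, "y": 0, "z": 0.5, "ax": 0, "ay": 0, "az": 0}, {"fingers": 10, "x": 0, "y": 0, "z": 0.5, "ax": 0, "ay": 0, "az": 0}, {"fingers": 10, "x": 0, "y": 0, "z": 0, "ax": 0, "ay": 0, "az": 0}, {"fingers": 10, "x": 0, "y": 0, "z": 0, "ax": 0, "ay": 0, "az": 0}, {"fingers": 10, "x": 0, "y": 0, "z": 0, "ax": 0, "ay": 0, "az": 0}, {"fingers": 10, "x": 0, "y": 0, "z": 0, "ax": 0, "ay": 0, "az": 0}, {"fingers": 10, "x": 0, "y": 0, "z": 0, "ax": 0, "ay": 0, "az": 0}]'

```text
t: 11.5
eef_pos: [0.5233, 0.0517, 0.1173]
tool_rot: [-0.0, 0.158, 0.987, 0.0]
contact_force: [-0.9, -0.6, -0.2]
gripper_width: 0.179
grasp_force: 68.5
```

>>> jog_arm --rows '[{"fingers": 10, "x": 0, "y": 0, "z": 0.5, "ax": 0, "ay": 0, "az": 0}, {"fingers": 10, "x": 0, "y": 0, "z": 0.5, "ax": 0, "ay": 0, "az": 0}, {"fingers": 10, "x": 0, "y": 0, "z": 0.5, "ax": 0, "ay": 0, "az": 0}, {"fingers": 10, "x": 0, "y": 0, "z": 0, "ax": 0, "ay": 0, "az": 0}, {"fingers": 10, "x": 0, "y": 0, "z": 0, "ax": 0, "ay": 0, "az": 0}, {"fingers": 10, "x": 0, "y": 0, "z": 0, "ax": 0, "ay": 0, "az": 0}, {"fingers": 10, "x": 0, "y": 0, "z": 0, "ax": 0, "ay": 0, "az": 0}, {"fingers": 10, "x": 0, "y": 0, "z": 0, "ax": 0, "ay": 0, "az": 0}]'

```text
t: 12.3
eef_pos: [0.5233, 0.0517, 0.1158]
tool_rot: [0.0, 0.158, 0.987, 0.0]
contact_force: [-0.0, -0.0, -0.5]
gripper_width: 0.179
grasp_force: 68.6
```

>>> jog_arm --rows '[{"fingers": 10, "x": 0, "y": 0, "z": 0.5, "ax": 0, "ay": 0, "az": 0}, {"fingers": 10, "x": 0, "y": 0, "z": 0.5, "ax": 0, "ay": 0, "az": 0}, {"fingers": 10, "x": 0, "y": 0, "z": 0.5, "ax": 0, "ay": 0, "az": 0}, {"fingers": 10, "x": 0, "y": 0, "z": 0, "ax": 0, "ay": 0, "az": 0}, {"fingers": 10, "x": 0, "y": 0, "z": 0, "ax": 0, "ay": 0, "az": 0}, {"fingers": 10, "x": 0, "y": 0, "z": 0, "ax": 0, "ay": 0, "az": 0}, {"fingers": 10, "x": 0, "y": 0, "z": 0, "ax": 0, "ay": 0, "az": 0}, {"fingers": 10, "x": 0, "y": 0, "z": 0, "ax": 0, "ay": 0, "az": 0}]'

```text
t: 13.1
eef_pos: [0.5234, 0.0517, 0.1144]
tool_rot: [0.0, 0.158, 0.987, 0.0]
contact_force: [-1.2, 0.6, 4.2]
gripper_width: 0.179
grasp_force: 69.0
```

>>> jog_arm --rows '[{"fingers": 10, "x": 0, "y": 0, "z": 0.5, "ax": 0, "ay": 0, "az": 0}, {"fingers": 10, "x": 0, "y": 0, "z": 0.5, "ax": 0, "ay": 0, "az": 0}, {"fingers": 10, "x": 0, "y": 0, "z": 0, "ax": 0, "ay": 0, "az": 0}, {"fingers": 10, "x": 0, "y": 0, "z": 0, "ax": 0, "ay": 0, "az": 0}, {"fingers": 10, "x": 0, "y": 0, "z": 0, "ax": 0, "ay": 0, "az": 0}, {"fingers": 10, "x": 0, "y": 0, "z": 0, "ax": 0, "ay": 0, "az": 0}, {"fingers": 10, "x": 0, "y": 0, "z": 0, "ax": 0, "ay": 0, "az": 0}, {"fingers": 10, "x": 0, "y": 0, "z": 0, "ax": 0, "ay": 0, "az": 0}]'

```text
t: 13.9
eef_pos: [0.5233, 0.0518, 0.1133]
tool_rot: [0.0, 0.158, 0.987, 0.0]
contact_force: [-0.1, -1.0, 4.9]
gripper_width: 0.179
grasp_force: 69.0
```

Stiffness is about 1 N/mm, so this is the latch tab, already pressed about 1.9 mm. I'll press about 3.6 mm more.

>>> jog_arm --rows '[{"fingers": 10, "x": 0, "y": 0, "z": 1, "ax": 0, "ay": 0, "az": 0}, {"fingers": 10, "x": 0, "y": 0, "z": 1, "ax": 0, "ay": 0, "az": 0}, {"fingers": 10, "x": 0, "y": 0, "z": 0.8, "ax": 0, "ay": 0, "az": 0}, {"fingers": 10, "x": 0, "y": 0, "z": 0.8, "ax": 0, "ay": 0, "az": 0}, {"fingers": 10, "x": 0, "y": 0, "z": 0, "ax": 0, "ay": 0, "az": 0}, {"fingers": 10, "x": 0, "y": 0, "z": 0, "ax": 0, "ay": 0, "az": 0}, {"fingers": 10, "x": 0, "y": 0, "z": 0, "ax": 0, "ay": 0, "az": 0}, {"fingers": 10, "x": 0, "y": 0, "z": 0, "ax": 0, "ay": 0, "az": 0}]'

```text
t: 14.7
eef_pos: [0.5235, 0.0517, 0.11]
tool_rot: [0.0, 0.158, 0.987, 0.0]
contact_force: [-2.4, -0.1, 7.4]
gripper_width: 0.176
grasp_force: 69.4
```

```bash
python3 - <<'E'
from h import *
c=cam('scene'); i=cv2.resize(c['pixels'][180:300,240:400,::-1],(640,480)); cv2.imwrite('pics/s3.png',i)
print(bot.get_obs()['contact_force'])
E
```

```text
[-0.65436448 -0.30221479  7.61361287]
```

View pics/s3.png

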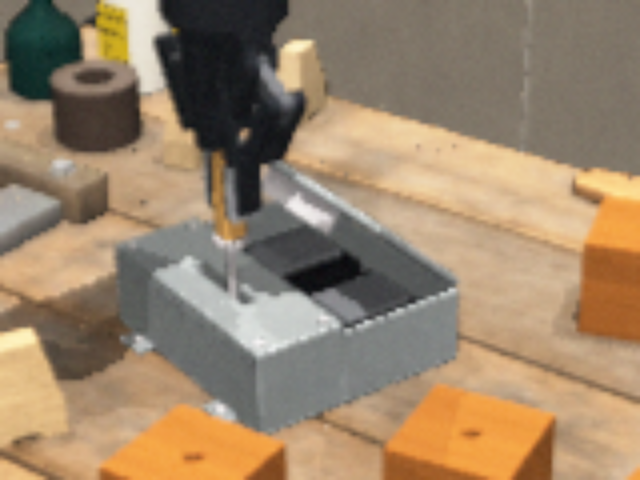

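The lid has sprung open: the box interior shows around (320,270), with the lid tilted up behind it. I'll draw the pin out.

>>> jog_arm --rows '[{"fingers": 10, "x": 0, "y": 0, "z": -4, "ax": 0, "ay": 0, "az": 0}, {"fingers": 10, "x": 0, "y": 0, "z": -8, "ax": 0, "ay": 0, "az": 0}, {"fingers": 10, "x": 0, "y": 0, "z": -10, "ax": 0, "ay": 0, "az": 0}, {"fingers": 10, "x": 0, "y": 0, "z": -12, "ax": 0, "ay": 0, "az": 0}, {"fingers": 10, "x": 0, "y": 0, "z": -12, "ax": 0, "ay": 0, "az": 0}, {"fingers": 10, "x": 0, "y": 0, "z": -14, "ax": 0, "ay": 0, "az": 0}, {"fingers": 10, "x": 0, "y": 0, "z": -14, "ax": 0, "ay": 0, "az": 0}, {"fingers": 10, "x": 0, "y": 0, "z": -8, "ax": 0, "ay": 0, "az": 0}]'

```text
t: 15.55
eef_pos: [0.5238, 0.0518, 0.1935]
tool_rot: [0.001, 0.158, 0.987, 0.0]
contact_force: [-0.7, 0.1, -0.9]
gripper_width: 0.173
grasp_force: 68.6
```

>>> jog_arm --rows '[{"fingers": 10, "x": 0, "y": 0, "z": 0, "ax": 0, "ay": 0, "az": -6.1}, {"fingers": 10, "x": 0, "y": 0, "z": 0, "ax": 0, "ay": 0, "az": -6.1}, {"fingers": 10, "x": 0, "y": 0, "z": 0, "ax": 0, "ay": 0, "az": -6}, {"fingers": 10, "x": 0, "y": -30, "z": 0, "ax": 0, "ay": 0, "az": 0}, {"fingers": 10, "x": 3, "y": -40, "z": 0, "ax": 0, "ay": 0, "az": 0}, {"fingers": 10, "x": 3, "y": -40, "z": 0, "ax": 0, "ay": 0, "az": 0}, {"fingers": 10, "x": 3, "y": -40, "z": 0, "ax": 0, "ay": 0, "az": 0}, {"fingers": 10, "x": 3, "y": -40, "z": 0, "ax": 0, "ay": 0, "az": 0}]'

```text
t: 16.35
eef_pos: [0.5108, -0.1397, 0.1921]
tool_rot: [0.0, 0.0, 1.0, 0.0]
contact_force: [0.7, 0.4, -0.3]
gripper_width: 0.175
grasp_force: 68.5
```

>>> jog_arm --rows '[{"fingers": 10, "x": 3, "y": -40, "z": 0, "ax": 0, "ay": 0, "az": 0}, {"fingers": 10, "x": 2, "y": -40, "z": 0, "ax": 0, "ay": 0, "az": 0}, {"fingers": 10, "x": 0, "y": -30, "z": 0, "ax": 0, "ay": 0, "az": 0}, {"fingers": 10, "x": 0, "y": -20, "z": 0, "ax": 0, "ay": 0, "az": 0}, {"fingers": 10, "x": 0, "y": -10, "z": 0, "ax": 0, "ay": 0, "az": 0}, {"fingers": 10, "x": 0, "y": 0, "z": 0, "ax": 0, "ay": 0, "az": 0}, {"fingers": 10, "x": 0, "y": 0, "z": 0, "ax": 0, "ay": 0, "az": 0}, {"fingers": 10, "x": 0, "y": 0, "z": 0, "ax": 0, "ay": 0, "az": 0}]'

```text
t: 17.15
eef_pos: [0.5065, -0.2765, 0.1916]
tool_rot: [-0.0, -0.001, 1.0, 0.0]
contact_force: [-0.2, -0.1, -0.1]
gripper_width: 0.181
grasp_force: 68.5
```

```bash
python3 - <<'E'
from h import *; import pickle
o=bot.get_obs();print(o['t'],o['eef_pos'],rot().round(3),o['contact_force'],delta([.5055,-.278,.17]))
c=cam('wrist');pickle.dump((c,o),open('c2.pkl','wb'))
print(proj(c,[.503,-.28,.066]))
cv2.imwrite('pics/w4.png',cv2.resize(c['pixels'][190:290,250:383,::-1],(798,600),interpolation=cv2.INTER_CUBIC))
E
```

```text
17.15 [ 0.50649872 -0.27651991  0.19159883] [[-1.    -0.002 -0.   ]
 [-0.002  1.     0.001]
 [ 0.     0.001 -1.   ]] [-0.15136443 -0.1107066  -0.1213794 ] [ 1.  -1.5 21.6]
(np.float64(315.0313160503251), np.float64(228.0942724446472))
```

View pics/w4.png

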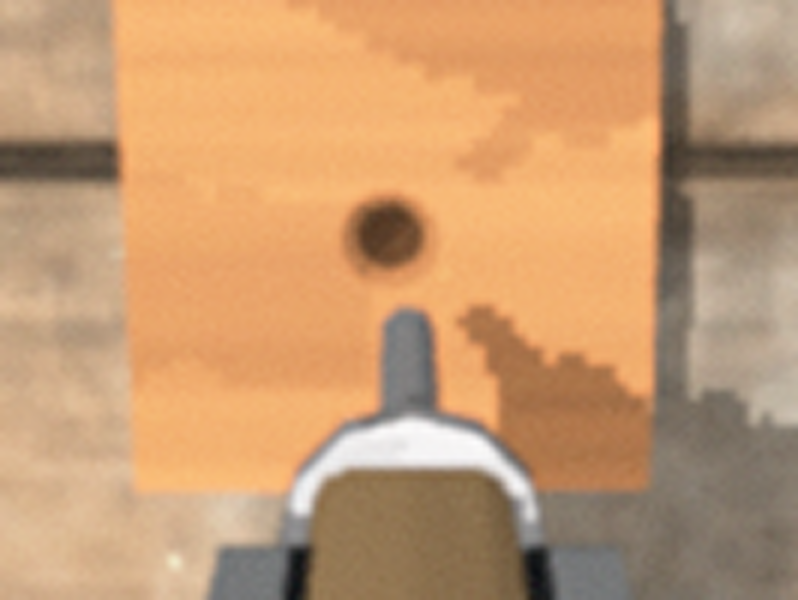

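The wrist crop shows the hole at (387,235) and the tip's rounded end centred near (408,335).

```bash
python3 - <<'E'
from h import *; import pickle
c,o=pickle.load(open('c2.pkl','rb'))
h=at(c,314.1,228.75,.066)
for z in (.113,.1146):
  t=at(c,317.6,245.4,z); print('hole',h,'tip',t,'in tool',rot().T@(t-o['eef_pos'])*1000,'tip->hole tool',rot().T@(h-t)*1000)
E
```

```text
hole [ 0.5035 -0.2807  0.066 ] tip [ 0.504  -0.2778  0.113 ] in tool [ 2.4989747  -1.34081326 78.59781436] tip->hole tool [ 0.5037346  -2.93797099 46.99760183]
hole [ 0.5035 -0.2807  0.066 ] tip [ 0.5035 -0.2778  0.1146] in tool [ 2.99901232 -1.33865382 76.99782758] tip->hole tool [ 3.69697791e-03 -2.94013042e+00  4.85975886e+01]
```

>>> jog_arm --rows '[{"fingers": 10, "x": 0.3, "y": -2.6, "z": 0, "ax": 0, "ay": 0, "az": 0}, {"fingers": 10, "x": 0, "y": 0, "z": 12, "ax": 0, "ay": 0, "az": 0}, {"fingers": 10, "x": 0, "y": 0, "z": 14, "ax": 0, "ay": 0, "az": 0}, {"fingers": 10, "x": 0, "y": 0, "z": 10, "ax": 0, "ay": 0, "az": 0}, {"fingers": 10, "x": 0, "y": 0, "z": 4, "ax": 0, "ay": 0, "az": 0}, {"fingers": 10, "x": 0, "y": 0, "z": 3, "ax": 0, "ay": 0, "az": 0}, {"fingers": 10, "x": 0, "y": 0, "z": 2, "ax": 0, "ay": 0, "az": 0}, {"fingers": 10, "x": 0, "y": 0, "z": 0, "ax": 0, "ay": 0, "az": 0}]'

```text
t: 18.0
eef_pos: [0.5059, -0.281, 0.1467]
tool_rot: [0.0, 0.0, 1.0, -0.0]
contact_force: [-0.4, 0.1, 0.1]
gripper_width: 0.179
grasp_force: 68.5
```

>>> jog_arm --rows '[{"fingers": 10, "x": 0, "y": 0, "z": 1, "ax": 0, "ay": 0, "az": 0}, {"fingers": 10, "x": 0, "y": 0, "z": 1, "ax": 0, "ay": 0, "az": 0}, {"fingers": 10, "x": 0, "y": 0, "z": 1, "ax": 0, "ay": 0, "az": 0}, {"fingers": 10, "x": 0, "y": 0, "z": 1, "ax": 0, "ay": 0, "az": 0}, {"fingers": 10, "x": 0, "y": 0, "z": 1, "ax": 0, "ay": 0, "az": 0}, {"fingers": 10, "x": 0, "y": 0, "z": 0, "ax": 0, "ay": 0, "az": 0}, {"fingers": 10, "x": 0, "y": 0, "z": 0, "ax": 0, "ay": 0, "az": 0}, {"fingers": 10, "x": 0, "y": 0, "z": 0, "ax": 0, "ay": 0, "az": 0}]'

```text
t: 18.8
eef_pos: [0.506, -0.2806, 0.1416]
tool_rot: [0.0, 0.0, 1.0, 0.0]
contact_force: [1.8, 1.4, -1.7]
gripper_width: 0.18
grasp_force: 68.5
```

>>> jog_arm --rows '[{"fingers": 10, "x": 0, "y": 1, "z": 1, "ax": 0, "ay": 0, "az": 0}, {"fingers": 10, "x": 0, "y": 0, "z": 3, "ax": 0, "ay": 0, "az": 0}, {"fingers": 10, "x": 0, "y": 0, "z": 4, "ax": 0, "ay": 0, "az": 0}, {"fingers": 10, "x": 0, "y": 0, "z": 4, "ax": 0, "ay": 0, "az": 0}, {"fingers": 10, "x": 0, "y": 0, "z": 3, "ax": 0, "ay": 0, "az": 0}, {"fingers": 10, "x": 0, "y": 0, "z": 0, "ax": 0, "ay": 0, "az": 0}, {"fingers": 10, "x": 0, "y": 0, "z": 0, "ax": 0, "ay": 0, "az": 0}, {"fingers": 10, "x": 0, "y": 0, "z": 0, "ax": 0, "ay": 0, "az": 0}]'

```text
t: 19.6
eef_pos: [0.5057, -0.28, 0.1267]
tool_rot: [-0.0, 0.0, 1.0, -0.0]
contact_force: [0.4, -0.1, 0.5]
gripper_width: 0.178
grasp_force: 68.4
```

>>> jog_arm --rows '[{"fingers": 10, "x": 0, "y": 0, "z": 4, "ax": 0, "ay": 0, "az": 0}, {"fingers": 10, "x": 0, "y": 0, "z": 6, "ax": 0, "ay": 0, "az": 0}, {"fingers": 10, "x": 0, "y": 0, "z": 7, "ax": 0, "ay": 0, "az": 0}, {"fingers": 10, "x": 0, "y": 0, "z": 7, "ax": 0, "ay": 0, "az": 0}, {"fingers": 10, "x": 0, "y": 0, "z": 6, "ax": 0, "ay": 0, "az": 0}, {"fingers": 10, "x": 0, "y": 0, "z": 4, "ax": 0, "ay": 0, "az": 0}, {"fingers": 10, "x": 0, "y": 0, "z": 0, "ax": 0, "ay": 0, "az": 0}, {"fingers": 10, "x": 0, "y": 0, "z": 0, "ax": 0, "ay": 0, "az": 0}]'

```text
t: 20.4
eef_pos: [0.5058, -0.28, 0.0926]
tool_rot: [-0.0, 0.0, 1.0, 0.0]
contact_force: [0.3, -0.1, 0.2]
gripper_width: 0.175
grasp_force: 68.5
```

>>> jog_arm --rows '[{"fingers": 10, "x": 0, "y": 0, "z": 1, "ax": 0, "ay": 0, "az": 0}, {"fingers": 10, "x": 0, "y": 0, "z": 1, "ax": 0, "ay": 0, "az": 0}, {"fingers": 10, "x": 0, "y": 0, "z": 1, "ax": 0, "ay": 0, "az": 0}, {"fingers": 10, "x": 0, "y": 0, "z": 0.5, "ax": 0, "ay": 0, "az": 0}, {"fingers": 10, "x": 0, "y": 0, "z": 0, "ax": 0, "ay": 0, "az": 0}, {"fingers": 10, "x": 0, "y": 0, "z": 0, "ax": 0, "ay": 0, "az": 0}, {"fingers": 10, "x": 0, "y": 0, "z": 0, "ax": 0, "ay": 0, "az": 0}, {"fingers": 10, "x": 0, "y": 0, "z": 0, "ax": 0, "ay": 0, "az": 0}]'

```text
t: 21.2
eef_pos: [0.5058, -0.2799, 0.0892]
tool_rot: [0.0, 0.0, 1.0, -0.0]
contact_force: [-0.2, 1.0, -0.0]
gripper_width: 0.174
grasp_force: 68.5
```

>>> jog_arm --rows '[{"fingers": 10, "x": 0, "y": 0, "z": 0.8, "ax": 0, "ay": 0, "az": 0}, {"fingers": 10, "x": 0, "y": 0, "z": 0.8, "ax": 0, "ay": 0, "az": 0}, {"fingers": 10, "x": 0, "y": 0, "z": 0.6, "ax": 0, "ay": 0, "az": 0}, {"fingers": 10, "x": 0, "y": 0, "z": 0, "ax": 0, "ay": 0, "az": 0}, {"fingers": 10, "x": 0, "y": 0, "z": 0, "ax": 0, "ay": 0, "az": 0}, {"fingers": 10, "x": 0, "y": 0, "z": 0, "ax": 0, "ay": 0, "az": 0}, {"fingers": 10, "x": 0, "y": 0, "z": 0, "ax": 0, "ay": 0, "az": 0}, {"fingers": 10, "x": 0, "y": 0, "z": 0, "ax": 0, "ay": 0, "az": 0}]'

```text
t: 22.0
eef_pos: [0.5058, -0.2799, 0.0871]
tool_rot: [0.0, 0.0, 1.0, 0.0]
contact_force: [-2.0, -0.1, 3.8]
gripper_width: 0.171
grasp_force: 68.9
```

Contact at 3.8 N: the collar is on the block. I'll open the fingers, then rise.

>>> jog_arm --rows '[{"fingers": 20, "x": 0, "y": 0, "z": 0, "ax": 0, "ay": 0, "az": 0}, {"fingers": 30, "x": 0, "y": 0, "z": 0, "ax": 0, "ay": 0, "az": 0}, {"fingers": 50, "x": 0, "y": 0, "z": 0, "ax": 0, "ay": 0, "az": 0}, {"fingers": 70, "x": 0, "y": 0, "z": 0, "ax": 0, "ay": 0, "az": 0}, {"fingers": 70, "x": 0, "y": 0, "z": 0, "ax": 0, "ay": 0, "az": 0}, {"fingers": 70, "x": 0, "y": 0, "z": 0, "ax": 0, "ay": 0, "az": 0}, {"fingers": 70, "x": 0, "y": 0, "z": 0, "ax": 0, "ay": 0, "az": 0}, {"fingers": 70, "x": 0, "y": 0, "z": 0, "ax": 0, "ay": 0, "az": 0}]'

```text
t: 22.8
eef_pos: [0.5058, -0.2799, 0.087]
tool_rot: [-0.0, 0.0, 1.0, 0.0]
contact_force: [-0.3, -0.4, 0.6]
gripper_width: 0.82
grasp_force: 0.0
```

>>> jog_arm --rows '[{"fingers": 70, "x": 0, "y": 0, "z": -5, "ax": 0, "ay": 0, "az": 0}, {"fingers": 70, "x": 0, "y": 0, "z": -15, "ax": 0, "ay": 0, "az": 0}, {"fingers": 70, "x": 0, "y": 0, "z": -30, "ax": 0, "ay": 0, "az": 0}, {"fingers": 70, "x": 0, "y": 0, "z": -30, "ax": 0, "ay": 0, "az": 0}, {"fingers": 70, "x": 0, "y": 0, "z": -30, "ax": 0, "ay": 0, "az": 0}, {"fingers": 70, "x": 0, "y": 0, "z": -30, "ax": 0, "ay": 0, "az": 0}, {"fingers": 70, "x": 0, "y": 0, "z": 0, "ax": 0, "ay": 0, "az": 0}, {"fingers": 70, "x": 0, "y": 0, "z": 0, "ax": 0, "ay": 0, "az": 0}]'

```text
t: 23.6
eef_pos: [0.5062, -0.2801, 0.2286]
tool_rot: [0.001, 0.0, 1.0, -0.0]
contact_force: [0.1, 0.1, -0.3]
gripper_width: 0.819
grasp_force: 0.0
```

```bash
python3 - <<'E'
from h import *
c=cam('scene'); cv2.imwrite('pics/s5.png',cv2.resize(c['pixels'][200:350,250:450,::-1],(800,600),interpolation=cv2.INTER_CUBIC))
E
```

```text
(no output)
```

View pics/s5.png

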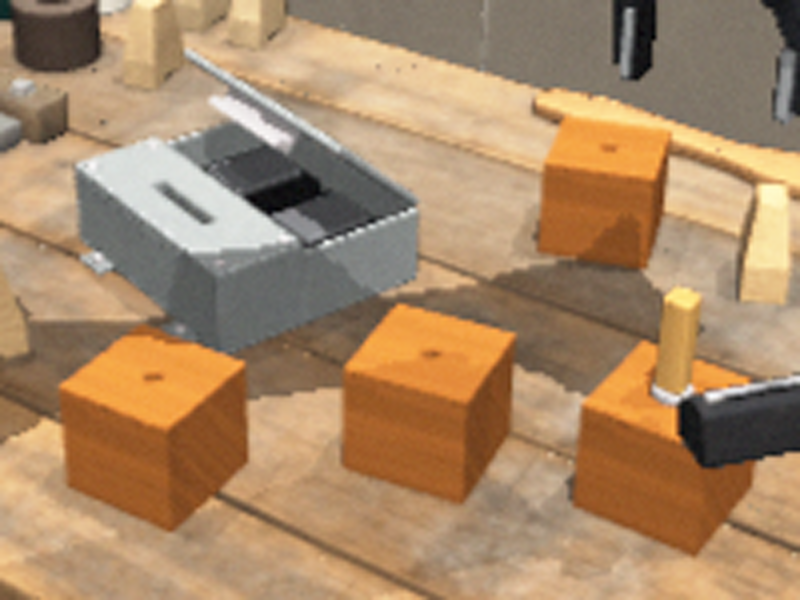

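The lid is open, with its edge at (300,130). The pin stands upright at (680,345) with its collar on the right-most block, and the gripper is clear of everything.

```bash
python3 -c "
from station import bot; print(bot.hand_in())"
```

```text
the job is handed in; nothing more can be done
None
```

The latch was released and the lid is open. The pin is back upright in its holder with its collar on the block, and the job was handed in at about 24 s; the highest push I read on the pin was about 7.6 N.

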